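# Seat a die-cast project box in the inclined drilling jig

## Robot

A 6-joint arm with a two-finger parallel gripper is mounted at the origin on the work surface. World frame = base frame: x ahead of the robot, y to its left, z up, the work surface at z = 0. Lengths are in m, angles in degrees, forces in N, time in s.
With the tool pointing down it reaches from about 0.3 to 0.75 m from the base axis. Payload 8.5 kg.
Tool frame: the origin (TCP) lies midway between the tips of the shut fingers; the grasp point (between the pads) lies 19 mm behind it (env.tcp_to_grasp is the z of the grasp point in the tool frame, in m); z points along the fingers, y is the line along which they close (so a half turn about z gives the same grasp; the last joint's range is limited). The gripper opens to 85 mm and grips with 20 to 120 N. Pads are 22 mm wide; open, the fingers measure 114 mm over their backs; the gripper's body (76 mm by 85 mm) begins 54 mm behind the grasp point. The pads swing forward as they close: fully open they stand 13 mm farther back than shut.
Start: joints at [-87.049, 21.807, 74.336, -0, 83.858, -12.336], TCP at [0.145, -0.531, 0.208] pointing down, gripper open.
Joint ranges: [-178.18, 178.18], [-50.72, 133.34], [12.68, 142.11], [-81.47, 261.47], [9.98, 163.14], [-165.26, 165.26]. Speed limits (degrees/s): [136.94, 136.94, 180, 180, 180, 180].

## Interface

Orientations are given as a 3x3 rotation matrix whose columns are the frame's x, y, z axes.
In Python, from rig import env, imaging, job, models gives the robot as it stands. The module is installed in compiled form; this text tells all that it offers.
- The arm moves only by the tool jog_arm, never from a script. Its argument "plan" is text: rows parted by semicolons, each of 7 numbers parted by spaces: the turn, a rotation vector about the tool's x, y, z in degrees, then the shift along the tool's x, y, z in cm, then the closure in counts, from 0 (fully open) to 255 (shut). In form: rx ry rz x y z claw; .... A call has 1 to 10 rows; each row shifts and turns the commanded pose from where the row before left it, along the tool's axes as they then stand; what a row does not reach is not made up. A row lasts 1/12 s, in which the tool goes at most 41.7 mm and 7.16 degrees, less where a joint would pass 70% of its speed; a pose out of reach is approached as far as the arm can. A call with a gripper value outside its range is refused whole. The fingers move at their own pace and stop on an object; "grip_force" is the grip in N (left out, the last holds). Time passes only in rows, so rows that do not move let the fingers close. It gives the time, the measured TCP pose, the force, the opening and the grip force at its end, in the units of the state.
- env.observe(): the state, without advancing time (a new reading comes with each control period).
- imaging.get_image(name): name is "scene" or "top" or "wrist"; returns a dict with "pixels" (400x640x3 uint8, red, green, blue), "depth" (400x640 float32, m along the optical axis (not along the pixel's ray), 0 where there is no reading), "fov_y" (degrees; the focal length in pixels is half the picture's height over the tangent of half this angle, whatever the lens; pixels are square), "cx", "cy" (the principal point, pixels), "world_from_camera" (4x4, takes a point from camera to world coordinates). Camera axes: x right, y down, z forward; pixel columns grow to the right and rows downward; lengths in m; the calibration is good to about 2 mm. A picture is of the moment at which its call begins.
- job.close_job(): hands the job in; it is judged then, once.
Trained networks look in the newest picture that a camera, given by its name, has taken for a name from the list of things; names that differ only in an ending like _2 or _b are one class to them, and where a whole thing is asked for, a point or a joint stands for the part that bears it (a point fixed in the world has none). Each returns a list of dicts, best first, with "confidence" (0 to 1); they miss things now and then, are a little off and sometimes report something else, mostly with a low value. They report only what shows in the picture. A call takes as long as a camera call.
- models.outline_of(camera, query): "region" (400x640 bool, what is visible of it) and "bbox" ([centre column, centre row, width, height] in pixels, round what is visible of it).
- models.tip_of(camera, query): "at" ([column, row] in pixels: a listed point, or the origin of a listed thing).
The state is a dict: "time_s": time; "q": joint angles; "qvel": joint speeds; "joint_efforts": joint torques, N m; "position": TCP position; "tool_rot": TCP orientation; "ft_force": force on the tool from outside, world axes, zero at the start; "wrist_torque": the same for the moment, N m; "grip_width": finger opening in m; "gripper_force": force on a finger pad.
Only numpy, scipy, OpenCV 4.12 (cv2) and the standard library are available. Lean on these libraries where they do the work, as an engineer would, in place of code of your own. Each camera call takes 0.05 s, during which the arm holds its last target. There are 200 camera calls.

## Task

Load the long die-cast aluminium box into the inclined jig, lid up and lengthwise up the slope: set it down gently, still held, high on the white plate and well clear of the side fence, then let go so that it slides down on its own to the rubber strip, which may stop it short or crooked. Then push it fully home, flush with the side fence and the bottom fence, which is adjustable and set differently each time, pressing its little sensing pin in; finish with a steady push of about 10 N down the slope against the bottom fence for about a second, and never press the box against the jig with more than 20 N. Leave it there, let go, and leave everything else on the bench alone.

Things in the scene. Friction and masses are not known exactly. Their poses are not given: they have to be found in the camera images.
- box_mid (a point): the box to load: closed die-cast aluminium box with a screwed lid on top, 96 mm long (its x), 52 mm wide (its y), 30 mm tall (its z, up); this point is its centre, half-way up. Mass 0.16 to 0.3 kg. Lies lid up on the bench; either end may lead. Home: length along the plate's x, centre at y = 26, z = 15 mm of its frame and 48 mm up-slope of the bottom fence's inner face
- bed: the jig's fixed sloping plate. Origin: low corner of its face, by the side fence's inner face. x runs up the slope along the side fence (rises 20 deg), y away from the side fence (rises 14 deg), z is the normal. Face: x 0 to 205, y 0 to 150 mm, white, slippery (friction 0.16); a level black rubber strip, x 0 to 50, grips (1.1). Bottom fence: bar across the strip, 12 thick, 18 high, its inner face somewhere at x = 0 to 22, not measured, rigid
- rail: the bottom fence as a whole: a fixed rail at the plate's low end (this pose: same origin and axes as the plate) that carries the adjustable fence bar, aluminium, from y = 0 to 150 mm, square to the plate's x. The bar is locked somewhere in its 22 mm of adjustment and does not give; the pose does not tell where
- pin (a joint): brass sensing pin in the bottom fence's inner face, 8 mm thick, pointing up the slope, 26 mm from the side fence and 10 mm above the plate's face, on a weak spring (under 1 N). 0 = free, standing 5 mm proud of the fence; 0.005 (m) = pushed in flush. The reading says nothing of where the fence is
- side: the side fence: aluminium bar up the low side of the plate, 12 mm thick, 18 mm high; its inner face is the plane y = 0 of the plate's frame, from x = 0 to 190 mm. Same origin and axes as the plate
- smallbox_mid (a point): another die-cast aluminium box of the same make but shorter, 64 x 52 x 30 mm; its centre. A bystander, leave it alone
- driver: screwdriver with a black handle lying on the bench, 160 mm long; a bystander
- jar: small closed glass jar, 60 mm diameter, 70 mm tall; a bystander
- mug: white mug, 80 mm wide, 95 mm tall; a bystander
- spool: grey wire spool standing on end, 60 mm diameter, 42 mm tall; a bystander
- mic: black hand microphone, 95 x 56 x 26 mm; a bystander
- adapter: small brass coax adapter standing on end, 18 mm diameter, 34 mm tall; a bystander

How it is judged:
By the outcome, as a careful person would: the job done as asked, in the order asked, and still so for the second after the job is handed in, with the robot touching nothing.
It also fails if it takes over 72 s, if anything falls off the work surface, if the arm or the gripper's body presses on something with over 40 N, if the wrist force passes 120 N, or if a joint passes its speed limit or range.

## Working session

There is one attempt and no reset: what is moved stays moved. The work goes in short steps, Python scripts to look and compute and a tool call to move; the robot and the scene stay as the last step left them, time stands still between calls to the robot, and variables do not carry over. Pictures are saved under pics/ and viewed, at most 10 in all, crops included, and the job is handed in when it is done.

Besides the shell and the picture viewer there is one more tool, called after "Call:" as name(argument=value, ...) on one line, values as JSON. jog_arm: Moves the arm, as the interface text tells. Its arguments: {"type":"object","properties":{"plan":{"type":"string"},"grip_force":{"type":"number"}},"required":["plan"]}

```bash
mkdir -p pics; cat > h.py <<'E'
import numpy as np, cv2
from rig import env, imaging, job, models
def cloud(im):
    h,w=im["depth"].shape; f=h/2/np.tan(np.radians(im["fov_y"])/2)
    u,v=np.meshgrid(np.arange(w),np.arange(h)); d=im["depth"]
    P=np.stack([(u-im["cx"])/f*d,(v-im["cy"])/f*d,d],-1)
    T=im["world_from_camera"]; return P@T[:3,:3].T+T[:3,3]
def save(im,name): cv2.imwrite("pics/"+name,im["pixels"][:,:,::-1])
E
python3 - <<'E'
from h import *
np.set_printoptions(precision=4,suppress=True)
for c in ("scene","top"):
    im=imaging.get_image(c); save(im,c+"0.png"); P=cloud(im); np.save(c+".npy",P)
    print(c,im["world_from_camera"][:3,3])
    for n in ("box_mid","smallbox_mid","bed","rail","side","pin"):
        o=models.outline_of(c,n); t=models.tip_of(c,n)
        for a in o[:2]:
            p=P[a["region"]]; p=p[np.abs(p).sum(1)>0]
            print(n,"out",round(a["confidence"],2),np.round(a["bbox"]),np.median(p,0) if len(p) else None)
        for a in t[:2]:
            k=np.round(a["at"]).astype(int); print(n,"tip",round(a["confidence"],2),k,P[min(k[1],399),min(k[0],639)])
a=np.concatenate([cv2.imread("pics/scene0.png"),cv2.imread("pics/top0.png")],0)
cv2.imwrite("pics/both0.png",cv2.resize(a,(480,600),interpolation=cv2.INTER_AREA))
print(env.observe(), env.tcp_to_grasp)
E
```

```text
scene [ 1.4251 -0.3863  0.8115]
box_mid out 0.87 [321. 184.  36.  23.] [0.4819 0.1219 0.0287]
box_mid out 0.6 [216. 212.  24.  25.] [ 0.542  -0.2038  0.0958]
box_mid tip 0.92 [321 185] [0.488  0.1202 0.032 ]
smallbox_mid out 0.63 [389. 189.  28.  24.] [0.5947 0.2809 0.0282]
smallbox_mid tip 0.79 [387 190] [0.5928 0.2768 0.0285]
bed out 0.66 [243. 199.  87.  60.] [ 0.5247 -0.1305  0.0946]
bed tip 0.61 [204 204] [ 0.4574 -0.2104  0.064 ]
rail out 0.65 [231. 186.  48.  34.] [ 0.4201 -0.127   0.0694]
rail tip 0.89 [203 205] [ 0.4198 -0.2067  0.0326]
rail tip 0.49 [208 202] [ 0.4642 -0.2005  0.0717]
side out 0.63 [215. 214.  26.  23.] [ 0.5446 -0.2035  0.0956]
side tip 0.59 [210 205] [ 0.4852 -0.201   0.0768]Traceback (most recent call last):
  File "<stdin>", line 7, in <module>
ValueError: it knows: adapter, bed, box_mid, driver, jar, mic, mug, rail, side, smallbox_mid, spool
```

View pics/scene0.png

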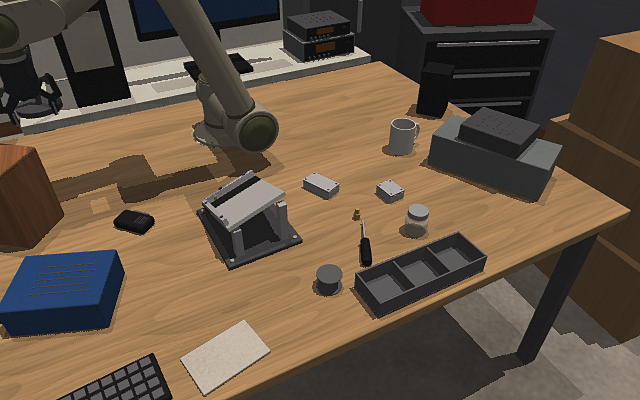

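The scene view shows the jig at about (245,205), the long box at (321,185) and the short one at (389,190). Next is the top view.

```bash
python3 - <<'E'
from h import *
np.set_printoptions(precision=4,suppress=True)
c="top"
im=imaging.get_image(c); save(im,c+"0.png"); P=cloud(im); np.save(c+".npy",P)
print(c,im["world_from_camera"],im["fov_y"])
for n in ("box_mid","smallbox_mid","bed","rail","side"):
    o=models.outline_of(c,n); t=models.tip_of(c,n)
    for a in o[:2]:
        p=P[a["region"]]; p=p[np.abs(p).sum(1)>0]
        print(n,"out",round(a["confidence"],2),np.round(a["bbox"]),np.median(p,0) if len(p) else None)
    for a in t[:2]:
        k=np.round(a["at"]).astype(int); print(n,"tip",round(a["confidence"],2),k,P[min(k[1],399),min(k[0],639)])
    if o: np.save(n+"_m.npy",o[0]["region"])
a=np.load("box_mid_m.npy"); p=P[a]; p=p[(p[:,2]>.024)&(p[:,2]<.036)]
r=cv2.minAreaRect((p[:,:2]*1000).astype(np.float32)); print("box",r,cv2.boxPoints(r),np.median(p[:,2]))
# plate plane
m=np.load("bed_m.npy"); p=P[m]; p=p[p[:,2]>.03]
best=0;rng=np.random.default_rng(0)
for _ in range(500):
    q=p[rng.choice(len(p),3,False)]; n=np.cross(q[1]-q[0],q[2]-q[0]); l=np.linalg.norm(n)
    if l<1e-6: continue
    n/=l; i=np.abs((p-q[0])@n)<.002
    if i.sum()>best: best=i.sum(); I=i
q=p[I]; c0=q.mean(0); n=np.linalg.svd(q-c0)[2][2]; n*=np.sign(n[2]); print("plane",best,len(p),c0,n)
# yaw from normal: xdir(h) unit: x=(c20*h, s20)
s20,s14=np.sin(np.radians([20,14])); c20=np.cos(np.radians(20)); print("nz expected",np.sqrt(1-s20**2-s14**2))
# in frame with h along X: x=(c20,0,s20); y=(-s20*s14/c20, b, s14)
ax=-s20*s14/c20; b=np.sqrt(1-s14**2-ax**2); R0=np.array([[c20,0,s20],[ax,b,s14]]).T; R0=np.c_[R0,np.cross(R0[:,0],R0[:,1])]
yaw=np.arctan2(n[1],n[0])-np.arctan2(R0[1,2],R0[0,2]); C,S=np.cos(yaw),np.sin(yaw); R=np.array([[C,-S,0],[S,C,0],[0,0,1]])@R0
print("yaw",np.degrees(yaw)); print(R); np.save("R.npy",R); np.save("c0.npy",c0)
L=(q-c0)@R; print("local range",np.percentile(L,[0.5,2,50,98,99.5],axis=0)*1000)
E
python3 -c "
import cv2;a=cv2.imread('pics/top0.png');print(a.shape)"
```

```text
top [[-0.0089 -0.9907  0.136   0.3777]
 [-1.      0.0092  0.0013  0.0301]
 [-0.0026 -0.136  -0.9907  1.4667]
 [ 0.      0.      0.      1.    ]] 45.486090514152316
box_mid out 0.77 [286. 242.  26.  40.] [0.467  0.1299 0.0289]
box_mid out 0.45 [243. 149.  20.  26.] [0.7333 0.259  0.0669]
box_mid tip 0.93 [286 240] [0.4644 0.1331 0.0284]
box_mid tip 0.48 [394 254] [ 0.4187 -0.1862  0.058 ]
smallbox_mid out 0.73 [239. 202.  20.  21.] [0.582  0.2888 0.029 ]
smallbox_mid out 0.49 [288. 240.  24.  34.] [0.4675 0.1284 0.0292]
smallbox_mid tip 0.7 [235 202] [0.5805 0.2872 0.0353]
bed out 0.98 [375. 226.  58.  85.] [ 0.5082 -0.1267  0.0882]
bed tip 0.56 [398 253] [ 0.4217 -0.1991  0.0514]
bed tip 0.29 [180 263] [0.3976 0.4322 0.0906]
rail out 0.75 [373. 259.  50.  20.] [ 0.4073 -0.1234  0.0606]
rail tip 0.62 [394 250] [ 0.4307 -0.1879  0.0491]
side out 0.69 [400. 220.   7.  62.] [ 0.523  -0.2     0.0877]
side out 0.22 [238. 202.  23.  18.] [0.5819 0.2887 0.0293]
side tip 0.71 [397 256] [ 0.4133 -0.1978  0.0394]
box ((467.2419128417969, 129.21511840820312), (95.80370330810547, 52.078277587890625), 23.28458023071289) [[412.9483 134.1979]
 [433.5347  86.3613]
 [521.5355 124.2323]
 [500.9491 172.069 ]] 0.029207915822841546
plane 1967 4470 [ 0.5098 -0.1194  0.0902] [-0.3288 -0.2625  0.9072]
nz expected 0.9080176308800135
yaw 0.6828629568928035
[[ 0.9396 -0.0996 -0.3274]
 [ 0.0112  0.9652 -0.2614]
 [ 0.342   0.2419  0.908 ]]
local range [[-126.4915  -78.2011   -2.0782]
 [-122.2124  -75.6022   -1.9002]
 [   0.5461    1.583    -0.0359]
 [ 108.412    72.1408    2.0237]
 [ 111.447    74.8495    2.1949]]
(400, 640, 3)
```

View pics/top0.png

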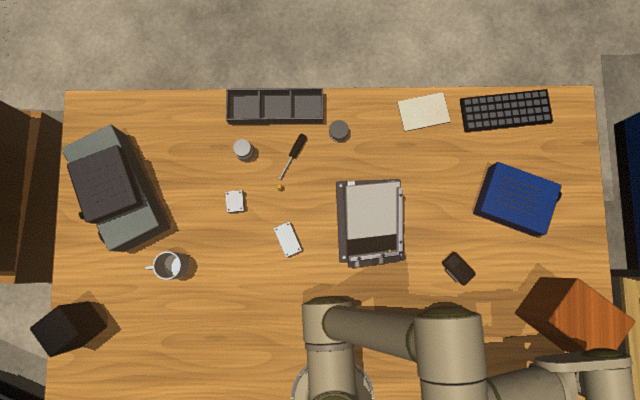

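Top view: jig at columns 338–404 and rows 180–265 (low end with rubber at the bottom), long box at (287,240), short box at (235,202). The box measures 95.8 x 52.1 mm with its top at 29 mm, which is consistent. Next I work out the approach.

```bash
cat >> h.py <<'E'
from scipy.spatial.transform import Rotation as Ro
def go(pos,R,label="",frm=None):
    s=env.observe() if frm is None else None
    p0,R0=(np.array(s["position"]),np.array(s["tool_rot"])) if s else frm
    rv=Ro.from_matrix(R0.T@R).as_rotvec(degrees=True); d=R.T@(np.array(pos)-p0)*100
    print(label,"turn",rv.round(2),"then shift(cm)",d.round(3),"rows>=",np.linalg.norm(rv)/7.16,np.linalg.norm(d)/4.17)
    return np.array(pos),R
def down(yaw,flip=1):
    y=flip*np.array([np.cos(yaw),np.sin(yaw),0]); z=np.array([0,0,-1.]); return np.c_[np.cross(y,z),y,z]
E
python3 - <<'E'
from h import *
np.set_printoptions(precision=4,suppress=True)
s=env.observe(); print({k:np.round(v,3) for k,v in s.items()}, env.tcp_to_grasp)
for f in (1,-1):
    go([.4672,.1292,.16],down(np.radians(113.3),f),f"f{f}")
P=np.load("top.npy"); R=np.load("R.npy"); c0=np.load("c0.npy")
# plate edges: points in local frame
m=np.load("bed_m.npy"); L=(P[m]-c0)@R*1000
for lo in range(-140,130,15):
    i=(L[:,0]>lo)&(L[:,0]<lo+15)&(np.abs(L[:,1])<40); print(lo,i.sum(),np.median(L[i,2]) if i.any() else None, end=" | ")
print()
for lo in range(-110,100,6):
    i=(L[:,1]>lo)&(L[:,1]<lo+6)&(L[:,0]>-50)&(L[:,0]<90); print(lo,i.sum(),np.round(np.percentile(L[i,2],[10,50,90]),1) if i.any() else None, end=" | ")
E
```

```text
{'time_s': np.float64(1.15), 'q': array([-87.052,  21.805,  74.335,  -0.   ,  83.859, -12.337]), 'qvel': array([ 0.001, -0.018,  0.095,  0.004, -0.068, -0.07 ]), 'joint_efforts': array([ -0.   , -44.833, -23.146,  -0.   ,   0.001,   0.   ]), 'position': array([ 0.145, -0.531,  0.208]), 'tool_rot': array([[ 0.965,  0.264, -0.   ],
       [ 0.264, -0.965, -0.   ],
       [-0.   ,  0.   , -1.   ]]), 'ft_force': array([0.246, 0.446, 0.33 ]), 'wrist_torque': array([ 0.01 , -0.028,  0.001]), 'gripper_force': np.float64(0.0), 'grip_width': np.float64(0.085)} -0.0187
f1 turn [  0.    -0.   171.99] then shift(cm) [-55.689  47.847   4.834] rows>= 24.02028121123005 17.645110321374137
f-1 turn [ 0.    0.   -8.01] then shift(cm) [ 55.689 -47.847   4.834] rows>= 1.119383600941235 17.645110321374137
-140 25 0.5668245943824901 | -125 117 0.647755400248228 | -110 75 18.24379177348686 | -95 184 2.196477043846819 | -80 122 0.24810348707019492 | -65 128 -0.0002551135209293894 | -50 125 -0.040595542181997804 | -35 126 -0.05513026323276302 | -20 121 -0.3057792953561993 | -5 132 0.2813129573917532 | 10 133
[... 328 characters left out ...]
 | -74 101 [-4.  -0.1  4.5] | -68 86 [-2.9 -0.4  2.9] | -62 93 [-3.8 -0.6  2.8] | -56 93 [-3.4 -0.4  3. ] | -50 82 [-3.9 -0.5  2.6] | -44 91 [-4.1 -1.3  3.1] | -38 86 [-2.7 -0.1  3. ] | -32 94 [-4.3 -0.6  3. ] | -26 95 [-3.9 -0.9  4.1] | -20 83 [-3.7 -0.2  3.4] | -14 89 [-3.9  0.   3.8] | -8 96 [-4.  -0.5  2.7] | -2 87 [-3.7 -0.3  2.7] | 4 93 [-3.5  0.2  3.7] | 10 90 [-2.9 -0.2  3.7] | 16 93 [-3.4  0.   3.2] | 22 92 [-3.1 -0.3  4.1] | 28 95 [-3.  -0.2  3.6] | 34 91 [-3.4  0.3  3. ] | 40 98 [-3.3  0.1  3. ] | 46 100 [-2.4  0.2  3.5] | 52 90 [-2.6 -0.1  3.2] | 58 95 [-3.6  0.5  4.5] | 64 96 [-3.4  0.6  3.7] | 70 115 [-9.  -0.8  4.2] | 76 7 [-4.  -3.4  4.6] | 82 0 None | 88 0 None | 94 0 None |
```

Call:
jog_arm(plan="0 0 -4 0 0 0 0; 0 0 -4 0 0 0 0; 0 0 0 3.1 -2.66 0 0; 0 0 0 3.1 -2.66 0 0; 0 0 0 3.1 -2.66 0 0; 0 0 0 3.1 -2.66 0 0; 0 0 0 3.1 -2.66 0 0; 0 0 0 3.1 -2.66 0 0; 0 0 0 3.1 -2.66 0 0; 0 0 0 3.1 -2.66 0 0", grip_force=40)

```text
time_s: 1.98
position: [0.289, -0.2352, 0.2085]
tool_rot: [[0.919, 0.395, 0.0], [0.395, -0.919, -0.001], [0.0, 0.001, -1.0]]
ft_force: [0.8, -0.3, 0.5]
grip_width: 0.0852
gripper_force: 0.0
```

Call:
jog_arm(plan="0 0 0 3.1 -2.66 0 0; 0 0 0 3.1 -2.66 0 0; 0 0 0 3.1 -2.66 0 0; 0 0 0 3.1 -2.66 0 0; 0 0 0 3.1 -2.66 0 0; 0 0 0 3.1 -2.66 0 0; 0 0 0 3.1 -2.66 0 0; 0 0 0 3.1 -2.66 0 0; 0 0 0 3.1 -2.66 0 0; 0 0 0 3.1 -2.66 0 0")

```text
time_s: 2.82
position: [0.4687, 0.1322, 0.2085]
tool_rot: [[0.918, 0.396, 0.0], [0.396, -0.918, -0.0], [0.0, 0.0, -1.0]]
ft_force: [0.4, -1.5, 0.4]
grip_width: 0.0856
gripper_force: 0.0
```

```bash
python3 - <<'E'
from h import *
np.set_printoptions(precision=4,suppress=True)
im=imaging.get_image("wrist"); save(im,"wrist1.png"); P=cloud(im); print(im["world_from_camera"][:3,3])
o=models.outline_of("wrist","box_mid"); 
for a in o[:2]:
    p=P[a["region"]]; p=p[(p[:,2]>.022)&(p[:,2]<.038)]
    print(a["confidence"],a["bbox"]); 
    if len(p)>20:
        r=cv2.minAreaRect((p[:,:2]*1000).astype(np.float32)); print(r,np.median(p[:,2]))
go([.4672,.1292,.004],down(np.radians(113.3),-1))
E
```

```text
[0.5298 0.1592 0.3753]
0.72 [319.1, 180.8, 44.9, 84.4]
((468.0174255371094, 131.79281616210938), (95.46402740478516, 52.00216293334961), 23.38385581970215) 0.031055847848494106
 turn [-0.04 -0.05  0.3 ] then shift(cm) [-0.404  0.358 20.394] rows>= 0.04345166600283954 4.892402394061737
```

View pics/wrist1.png

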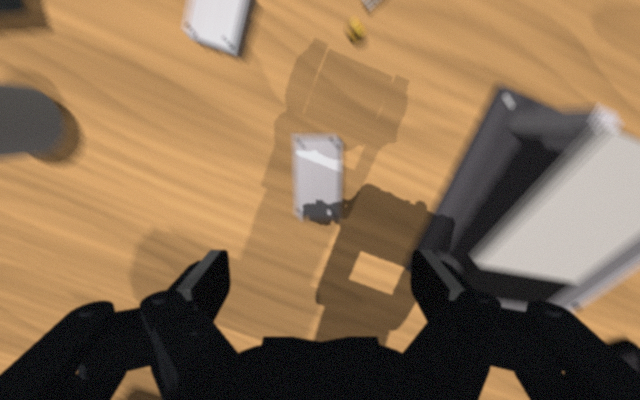

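Wrist view: the long box is centred at (318,180), lid up, between the fingers, and nothing is close to it. I take the centre as (0.468, 0.131). I descend and grip slightly toward the up-slope end.

Call:
jog_arm(plan="0 0 0 0.84 0.11 3.5 0; 0 0 0 0 0 3.9 0; 0 0 0 0 0 3.9 0; 0 0 0 0 0 3.9 0; 0 0 0 0 0 3 0; 0 0 0 0 0 1.5 0; 0 0 0 0 0 0.7 0; 0 0 0 0 0 0 0")

```text
time_s: 3.58
position: [0.4759, 0.1317, 0.0034]
tool_rot: [[0.919, 0.395, -0.002], [0.395, -0.919, -0.0], [-0.002, -0.001, -1.0]]
ft_force: [-0.3, 0.0, 0.1]
grip_width: 0.0855
gripper_force: 0.0
```

Call:
jog_arm(plan="0 0 0 0 0 0 255; 0 0 0 0 0 0 255; 0 0 0 0 0 0 255; 0 0 0 0 0 0 255; 0 0 0 0 0 0 255; 0 0 0 0 0 0 255", grip_force=40)

```text
time_s: 4.08
position: [0.4787, 0.1325, 0.0073]
tool_rot: [[0.918, 0.395, 0.007], [0.395, -0.919, 0.001], [0.007, 0.002, -1.0]]
ft_force: [-2.8, 6.9, 22.6]
grip_width: 0.0124
gripper_force: 10.5
```

```bash
python3 - <<'E'
from h import *
np.set_printoptions(precision=4,suppress=True)
s=env.observe(); print(s["position"],s["grip_width"],s["gripper_force"],s["ft_force"])
im=imaging.get_image("wrist"); save(im,"wrist2.png"); P=cloud(im)
im2=imaging.get_image("scene"); save(im2,"scene2.png")
a=cv2.resize(im["pixels"],(640,400)); b=cv2.resize(im2["pixels"][140:240,260:420],(640,400))
cv2.imwrite("pics/c2.png",cv2.resize(np.vstack([a,b]),(480,600))[:,:,::-1])
E
```

```text
[0.4787 0.1325 0.0073] 0.012418107028913753 10.515486421063542 [-2.8239  6.8765 22.6161]
```

View pics/c2.png

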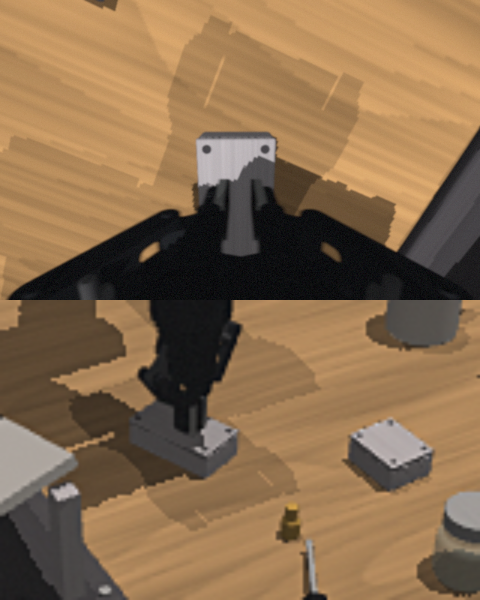

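The picture shows the fingers nearly shut on top of the lid at (240,190) instead of astride the box, so I check the depth of tips and lid.

```bash
python3 - <<'E'
from h import *
np.set_printoptions(precision=4,suppress=True,linewidth=160)
im=imaging.get_image("wrist"); P=cloud(im); T=im["world_from_camera"]; print(T, im["fov_y"])
s=env.observe(); print(s["position"],s["grip_width"],s["ft_force"])
for v in range(170,350,12): print(v,[tuple(P[v,u].round(3)) for u in (280,305,320,345)], im["depth"][v,320].round(3))
E
```

```text
[[ 0.3962 -0.888  -0.2337  0.5388]
 [-0.9182 -0.3822 -0.1042  0.1593]
 [ 0.0032  0.2558 -0.9667  0.1743]
 [ 0.      0.      0.      1.    ]] 66.94951291123485
[0.4786 0.1325 0.007 ] -2.806596365579803e-05 [-1.1881  2.2601 19.6871]
170 [(np.float64(0.506), np.float64(0.17), np.float64(0.001)), (np.float64(0.512), np.float64(0.157), np.float64(0.001)), (np.float64(0.516), np.float64(0.149), np.float64(0.002)), (np.float64(0.521), np.float64(0.135), np.float64(0.002))] 0.173
182 [(np.float64(0.505), np.float64(0.166), np.float64(0.024)), (np.float64(0.51), np.float64(0.155), np.float64(0.024)), (np.float64(0.513), np.float64(0.148), np.float64(0.024)), (np.float64(0.518), np.float64(0.136), np.float64(0.023))] 0.153
194 [(np.float64(0.501), np.float64(0.164), np.float64(0.033)), (np.float64(0.506), np.float64(0.152), np.float64(0.031)), (np.float64(0.509), np.float64(0.146), np.float64(0.031)), (np.float64(0.514), np.float64(0.135), np.float64(0.032))] 0.147
206 [(np.float64(0.496), np.float64(0.161), np.float64(0.032)), (np.float64(0.5), np.float64(0.15), np.float64(0.032)), (np.float6
[... 2105 characters left out ...]
t64(0.15), np.float64(0.104)), (np.float64(0.489), np.float64(0.142), np.float64(0.099)), (np.float64(0.472), np.float64(0.13), np.float64(0.069)), (np.float64(0.497), np.float64(0.134), np.float64(0.105))] 0.12
326 [(np.float64(0.49), np.float64(0.149), np.float64(0.109)), (np.float64(0.485), np.float64(0.141), np.float64(0.099)), (np.float64(0.44), np.float64(0.116), np.float64(0.031)), (np.float64(0.497), np.float64(0.134), np.float64(0.11))] 0.166
338 [(np.float64(0.491), np.float64(0.149), np.float64(0.115)), (np.float64(0.482), np.float64(0.139), np.float64(0.1)), (np.float64(0.433), np.float64(0.113), np.float64(0.031)), (np.float64(0.496), np.float64(0.134), np.float64(0.113))] 0.168
```

The shut tips rest on the lid at z≈0.031 while the reported TCP is at 0.007, so the real tips sit about 24 mm behind the reported TCP. The 13 mm swing and the 4 mm push-back agree with that. I back off, open, re-measure and correct.

Call:
jog_arm(plan="0 0 0 0 0 -1 255; 0 0 0 0 0 -2 0; 0 0 0 0 0 -4 0; 0 0 0 0 0 -4 0; 0 0 0 0 0 -4 0; 0 0 0 0 0 -4 0; 0 0 0 0 0 -1 0; 0 0 0 0 0 0 0; 0 0 0 0 0 0 0")

```text
time_s: 4.98
position: [0.4762, 0.1322, 0.2047]
tool_rot: [[0.919, 0.395, 0.001], [0.395, -0.919, 0.0], [0.001, 0.0, -1.0]]
ft_force: [-0.4, 0.0, -0.8]
grip_width: 0.0855
gripper_force: 0.0
```

```bash
python3 - <<'E'
from h import *
np.set_printoptions(precision=4,suppress=True)
im=imaging.get_image("wrist"); P=cloud(im)
s=env.observe(); print(s["position"],s["grip_width"],s["ft_force"])
o=models.outline_of("wrist","box_mid")
for a in o[:2]:
    p=P[a["region"]]; p=p[(p[:,2]>.022)&(p[:,2]<.038)]
    print(a["confidence"],a["bbox"])
    if len(p)>20:
        r=cv2.minAreaRect((p[:,:2]*1000).astype(np.float32)); print(r,np.median(p[:,2]))
        c=np.array(r[0])/1000
        a=r[2] if r[1][0]>r[1][1] else r[2]-90
        th=np.radians(a); go([c[0]+.01*np.cos(th),c[1]+.01*np.sin(th),-.018],down(th+np.pi/2,-1))
# open fingertips: nearest dark points around the image bottom
m=(im["depth"]>0)&(im["depth"]<.21); q=P[m]; sp=(q-s["position"])@s["tool_rot"]; 
for lo in (-60,-50,-40,30,40,50):
    i=(sp[:,1]*1000>lo)&(sp[:,1]*1000<lo+10); print(lo,i.sum(),sp[i,2].max()*1000 if i.any() else None)
E
```

```text
[0.4758 0.1322 0.2036] 0.08594553176110718 [-0.146  -0.2831 -0.7109]
0.66 [317.2, 185.8, 49.8, 82.7]
((467.79931640625, 131.6779022216797), (95.82891845703125, 51.905391693115234), 23.40120506286621) 0.031090150407883627
 turn [-0.05  0.13 -0.11] then shift(cm) [ 0.257 -0.271 22.116] rows>= 0.024994172428038683 5.3043288665705015
-60 3142 -44.001760071524544
-50 3749 -37.89783331366459
-40 2150 -87.14445895405142
30 2014 -85.60104030758684
40 3762 -38.041105175787905
50 4093 -44.32531827244159
```

The open tips show at 38 mm behind the TCP, which confirms a 25 mm offset. The box has not moved, so I grasp again, deeper.

Call:
jog_arm(plan="0 0 0 0.25 -0.27 3.9 0; 0 0 0 0 0 3.9 0; 0 0 0 0 0 3.9 0; 0 0 0 0 0 3.9 0; 0 0 0 0 0 3.5 0; 0 0 0 0 0 2.2 0; 0 0 0 0 0 0.9 0; 0 0 0 0 0 0 0; 0 0 0 0 0 0 0")

```text
time_s: 5.83
position: [0.4777, 0.1356, -0.0175]
tool_rot: [[0.919, 0.395, -0.0], [0.395, -0.919, -0.0], [-0.0, -0.0, -1.0]]
ft_force: [-1.1, -0.2, 0.6]
grip_width: 0.0858
gripper_force: 0.0
```

Call:
jog_arm(plan="0 0 0 0 0 0 255; 0 0 0 0 0 0 255; 0 0 0 0 0 0 255; 0 0 0 0 0 0 255; 0 0 0 0 0 0 255; 0 0 0 0 0 0 255", grip_force=40)

```text
time_s: 6.33
position: [0.4783, 0.1356, -0.0164]
tool_rot: [[0.919, 0.395, 0.002], [0.395, -0.919, 0.0], [0.002, 0.001, -1.0]]
ft_force: [-0.8, -0.5, 6.8]
grip_width: 0.0514
gripper_force: 41.7
```

Gripped: width 51.4 mm, about 42 N. I lift and compute the hover above the plate.

Call:
jog_arm(plan="0 0 0 0 0 -0.5 255; 0 0 0 0 0 -1.5 255; 0 0 0 0 0 -3 255; 0 0 0 0 0 -4 255; 0 0 0 0 0 -4 255; 0 0 0 0 0 -4 255; 0 0 0 0 0 -4 255; 0 0 0 0 0 -3 255; 0 0 0 0 0 -1 255; 0 0 0 0 0 0 255")

```text
time_s: 7.17
position: [0.4782, 0.1357, 0.2355]
tool_rot: [[0.918, 0.395, 0.006], [0.395, -0.918, 0.0], [0.006, 0.002, -1.0]]
ft_force: [0.4, -0.6, -3.4]
grip_width: 0.0513
gripper_force: 43.1
```

```bash
cat >> h.py <<'E'
Rp=np.load("R.npy"); c0=np.load("c0.npy")
try: O=np.load("O.npy")
except Exception: O=c0+Rp@np.array([-.093,-.077,0])
F=Rp@np.diag([1,-1,-1.])   # tool orientation square to the plate
def pl(x,y,z): return O+Rp@(np.array([x,y,z])/1000)
def plc(p): return (np.asarray(p)-O)@Rp*1000
E
python3 - <<'E'
from h import *
np.set_printoptions(precision=4,suppress=True)
print("O",O); s=env.observe(); print(s["position"],s["grip_width"],s["gripper_force"],s["ft_force"])
print(pl(161,80,110)); go(pl(161,80,110),F)
E
```

```text
O [ 0.4301 -0.1948  0.0398]
[0.4782 0.1357 0.2355] 0.051298472782417254 43.074785470962524 [ 0.3747 -0.6236 -3.4377]
[ 0.5374 -0.1445  0.2141]
 turn [10.7  22.16 19.7 ] then shift(cm) [ 4.51  28.156 -3.438] rows>= 4.403221731428091 6.88753061537966
```

Call:
jog_arm(plan="2.14 4.43 3.94 0 0 0 255; 2.14 4.43 3.94 0 0 0 255; 2.14 4.43 3.94 0 0 0 255; 2.14 4.43 3.94 0 0 0 255; 2.14 4.43 3.94 0 0 -2 255; 0 0 0 0.5 3 -1.4 255; 0 0 0 0.6 3.6 0 255; 0 0 0 0.6 3.6 0 255; 0 0 0 0.6 3.6 0 255; 0 0 0 0.6 3.6 0 255")

```text
time_s: 8.0
position: [0.5116, -0.0415, 0.23]
tool_rot: [[0.943, 0.097, 0.32], [0.011, -0.965, 0.262], [0.334, -0.244, -0.911]]
ft_force: [1.5, -0.3, -2.6]
grip_width: 0.0511
gripper_force: 43.4
```

Call:
jog_arm(plan="0 0 0 0.6 3.6 0 255; 0 0 0 0.6 3.6 0 255; 0 0 0 0.6 3 0 255; 0 0 0 0.4 0.55 0 255; 0 0 0 0 0 0 255; 0 0 0 0 0 0 255")

```text
time_s: 8.5
position: [0.543, -0.1427, 0.2119]
tool_rot: [[0.942, 0.098, 0.32], [0.011, -0.965, 0.263], [0.334, -0.244, -0.91]]
ft_force: [0.7, 1.4, -2.3]
grip_width: 0.0513
gripper_force: 43.4
```

```bash
python3 - <<'E'
from h import *
np.set_printoptions(precision=4,suppress=True)
s=env.observe(); print(s["position"],s["grip_width"],s["gripper_force"],s["ft_force"],s["q"]); go(pl(161,80,110),F)
im=imaging.get_image("wrist"); save(im,"wrist3.png"); P=cloud(im); np.save("w3.npy",P)
for n in ("bed","side","rail"):
    for a in models.outline_of("wrist",n)[:1]: print(n,a["confidence"],a["bbox"]); np.save("w3"+n,a["region"])
L=plc(P.reshape(-1,3)).reshape(P.shape); ok=im["depth"]>0
near=ok&(np.abs(L[...,2])<12)&(L[...,0]>10)&(L[...,0]<210)&(L[...,1]>10)&(L[...,1]<145)
q=P[near]
for _ in range(4):
    c=q.mean(0); n=np.linalg.svd(q-c,full_matrices=False)[2][2]; n*=np.sign(n[2]); d=(P[near]-c)@n; q=P[near][np.abs(d)<.002]
print(near.sum(),len(q),"n",n,"Rp n",Rp[:,2],"offset mm",plc(c))
# side face: rows of plate by x: first y where z>6
for x in range(30,190,20):
    i=ok&(np.abs(L[...,0]-x)<5)&(L[...,2]>4)&(L[...,2]<30)&(np.abs(L[...,1])<25); l=L[i]
    print("x",x,len(l),np.percentile(l[:,1],[1,5,50,95,99]).round(1) if len(l)>5 else None, end=" | ")
print()
for y in range(10,150,15):
    i=ok&(np.abs(L[...,1]-y)<5)&(L[...,2]>6)&(L[...,2]<24)&(L[...,0]<40)&(L[...,0]>-30); l=L[i]
    j=ok&(np.abs(L[...,1]-y)<5)&(np.abs(L[...,2])<3)&(L[...,0]>100); k=L[j]
    print("y",y,len(l),np.percentile(l[:,0],[2,50,95,99]).round(1) if len(l)>5 else None, k[:,0].max().round(1) if len(k) else None, end=" | ")
E
```

```text
[ 0.543  -0.1427  0.2119] 0.05129130097894421 43.38215947151184 [ 0.7068  1.3599 -2.2902] [-39.0443  18.0704  83.894   24.8978  74.3457  41.671 ]
 turn [-0.08  0.46 -0.15] then shift(cm) [-0.458  0.058 -0.43 ] rows>= 0.06817601497043056 0.15141280430494963
bed 0.68 [330.9, 243.2, 184.4, 191.9]
side 0.84 [410.8, 217.1, 21.5, 101.0]
6748 6591 n [-0.322  -0.2682  0.9079] Rp n [-0.3274 -0.2614  0.908 ] offset mm [175.9794  71.6722  -0.0579]
x 30 0 None | x 50 0 None | x 70 0 None | x 90 0 None | x 110 114 [-7.9 -7.5 -2.9  3.6  3.9] | x 130 177 [-7.6 -6.9 -0.2  4.   4.2] | x 150 185 [-7.1 -6.6  0.4  4.5  4.6] | x 170 193 [-7.1 -6.2  1.1  4.8  5. ] | 
y 10 0 None 207.4 | y 25 0 None 207.5 | y 40 0 None 207.1 | y 55 0 None 206.6 | y 70 0 None 206.6 | y 85 0 None 205.9 | y 100 0 None 205.9 | y 115 0 None 205.6 | y 130 0 None 205.1 | y 145 0 None 205.1 |
```

View pics/wrist3.png

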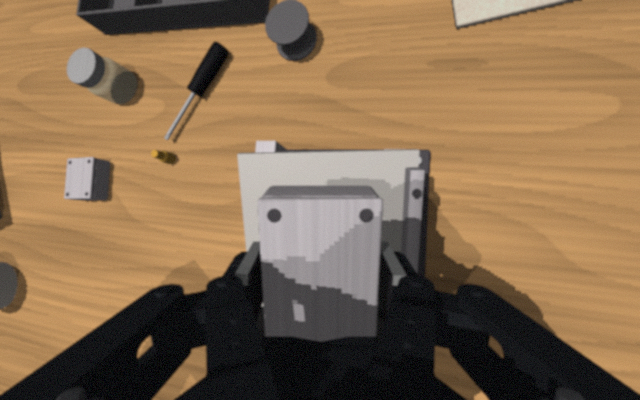

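Wrist view: box held square at (320,260), the plate's top edge at row 152 and the side fence at columns 405–430. The top edge and the fence both show the jig yawed about 1.1° more than I had. I update the frame.

```bash
python3 - <<'E'
from h import *
np.set_printoptions(precision=4,suppress=True)
ctr=pl(176,71.7,-.06); R2=Ro.from_euler("z",1.1,degrees=True).as_matrix()@Rp
On=pl(2.6,1.8,0); On=On+R2[:,2]*((ctr-On)@R2[:,2])
np.save("R.npy",R2); np.save("O.npy",On); print(On,R2[:,2])
E
python3 - <<'E'
from h import *
np.set_printoptions(precision=4,suppress=True)
P=np.load("w3.npy").reshape(-1,3); L=plc(P)
for x in (110,140,170):
    l=L[(np.abs(L[:,0]-x)<5)&(L[:,2]>4)&(L[:,2]<30)&(np.abs(L[:,1])<25)]; print(x,np.percentile(l[:,1],[1,99]),np.median(l[l[:,2]>15][:,2]))
for y in (20,70,120):
    l=L[(np.abs(L[:,1]-y)<5)&(np.abs(L[:,2])<3)&(L[:,0]>100)]; print(y,l[:,0].max(),np.median(l[:,2]))
go(pl(161,82,-6),F)
E
```

```text
[ 0.4323 -0.1931  0.0414] [-0.3223 -0.2676  0.908 ]
110 [-11.6976   0.2105] 17.949547644293645
140 [-11.5969   0.2406] 17.77742834536337
170 [-11.7026   0.3813] 18.449350390518255
20 205.21894320863618 -0.008066786893407786
70 205.12180820560332 -0.033925843587059384
120 204.66059250868202 -0.020863220007031072
 turn [ 0.36  0.1  -1.01] then shift(cm) [-0.358 -0.458 11.256] rows>= 0.15084032321338728 2.702856397757887
```

The frame now fits: fence 12 mm thick and 18 mm high, plate edge at 205 mm. I lower to about 10 mm above the plate.

Call:
jog_arm(plan="0.36 0.1 -1.01 0 0 0 255; 0 0 0 -0.36 -0.46 2 255; 0 0 0 0 0 3 255; 0 0 0 0 0 3 255; 0 0 0 0 0 2 255; 0 0 0 0 0 1.2 255; 0 0 0 0 0 0 255; 0 0 0 0 0 0 255; 0 0 0 0 0 0 255")

```text
time_s: 9.45
position: [0.5762, -0.1096, 0.1122]
tool_rot: [[0.939, 0.117, 0.324], [0.029, -0.963, 0.266], [0.343, -0.241, -0.908]]
ft_force: [0.2, 0.5, -2.5]
grip_width: 0.0513
gripper_force: 43.3
```

```bash
python3 - <<'E'
from h import *
np.set_printoptions(precision=2,suppress=True)
s=env.observe(); print(plc(s["position"]),(s["ft_force"]@Rp),s["gripper_force"]); go(pl(161,82,-14),F)
E
```

```text
[161.84  80.57  -4.45] [-0.62 -0.1  -2.46] 43.28110992908478
 turn [ 0.07 -0.09 -0.02] then shift(cm) [-0.08 -0.14  0.95] rows>= 0.01668846402620396 0.23249640884300102
```

Call:
jog_arm(plan="0 0 0 0 0 0.3 255; 0 0 0 0 0 0.3 255; 0 0 0 0 0 0.2 255; 0 0 0 0 0 0.1 255; 0 0 0 0 0 0.05 255; 0 0 0 0 0 0 255; 0 0 0 0 0 0 255")

```text
time_s: 10.03
position: [0.579, -0.1068, 0.1024]
tool_rot: [[0.939, 0.117, 0.323], [0.028, -0.963, 0.267], [0.342, -0.242, -0.908]]
ft_force: [-0.2, -0.3, -2.2]
grip_width: 0.0515
gripper_force: 43.4
```

Call:
jog_arm(plan="0 0 0 0 0 0.05 255; 0 0 0 0 0 0.05 255; 0 0 0 0 0 0 255")

```text
time_s: 10.28
position: [0.5793, -0.1065, 0.1014]
tool_rot: [[0.939, 0.117, 0.323], [0.028, -0.963, 0.267], [0.342, -0.242, -0.908]]
ft_force: [-0.4, -0.3, -2.7]
grip_width: 0.0514
gripper_force: 43.4
```

Call:
jog_arm(plan="0 0 0 0 0 0.05 255; 0 0 0 0 0 0.04 255; 0 0 0 0 0 0 255")

```text
time_s: 10.53
position: [0.5796, -0.1062, 0.1006]
tool_rot: [[0.939, 0.117, 0.323], [0.028, -0.963, 0.267], [0.342, -0.242, -0.908]]
ft_force: [-0.2, -0.1, -2.7]
grip_width: 0.0513
gripper_force: 43.4
```

Call:
jog_arm(plan="0 0 0 0 0 0.04 255; 0 0 0 0 0 0.03 255; 0 0 0 0 0 0 255")

```text
time_s: 10.78
position: [0.5798, -0.1063, 0.1006]
tool_rot: [[0.939, 0.117, 0.323], [0.028, -0.963, 0.267], [0.342, -0.242, -0.908]]
ft_force: [-4.5, -1.4, 4.3]
grip_width: 0.0511
gripper_force: 44.2
```

Contact of about 7 N, so the box is set down while still held. I release it and lift clear.

Call:
jog_arm(plan="0 0 0 0 0 0 0; 0 0 0 0 0.6 -1.5 0; 0 0 0 0 0.6 -3.5 0; 0 0 0 0 0 -4 0; 0 0 0 0 0 -3 0; 0 0 0 0 0 0 0; 0 0 0 0 0 0 0; 0 0 0 0 0 0 0")

```text
time_s: 11.45
position: [0.5424, -0.1494, 0.2055]
tool_rot: [[0.939, 0.116, 0.322], [0.027, -0.963, 0.268], [0.341, -0.243, -0.908]]
ft_force: [-1.0, 0.8, 0.2]
grip_width: 0.0854
gripper_force: 0.0
```

```bash
cat >> h.py <<'E'
def boxloc(im):
    "lid of the box on the plate -> rect in plate mm"
    L=plc(cloud(im).reshape(-1,3)).astype(np.float32).reshape(*im["depth"].shape,3)
    m=(im["depth"]>0)&(np.abs(L[...,2]-30)<3.5)&(L[...,0]>-5)&(L[...,0]<210)&(L[...,1]>-8)&(L[...,1]<150)
    n,lab,st,_=cv2.connectedComponentsWithStats(m.astype(np.uint8)); k=1+np.argmax(st[1:,4]); l=L[lab==k]
    return cv2.minAreaRect(l[:,:2].copy()),np.median(l[:,2]),len(l),L
E
python3 - <<'E'
from h import *
np.set_printoptions(precision=2,suppress=True)
s=env.observe(); print(plc(s["position"]),s["ft_force"]@Rp,s["grip_width"])
im=imaging.get_image("wrist"); save(im,"wrist4.png"); np.save("w4",cloud(im)); print("wrist",boxloc(im)[:3])
im=imaging.get_image("top"); np.save("t4",cloud(im)); print("top",boxloc(im)[:3])
E
```

```text
[160.88  68.77 101.81] [-0.8   0.97  0.29] 0.08536080926297118
wrist (((60.22312927246094, 25.85611343383789), (76.3177490234375, 52.14984893798828), 0.12210622429847717), np.float32(29.917429), 3679)
top (((52.25126647949219, 24.29431915283203), (52.08405685424805, 78.69310760498047), 87.32923126220703), np.float32(29.83321), 213)
```

View pics/wrist4.png

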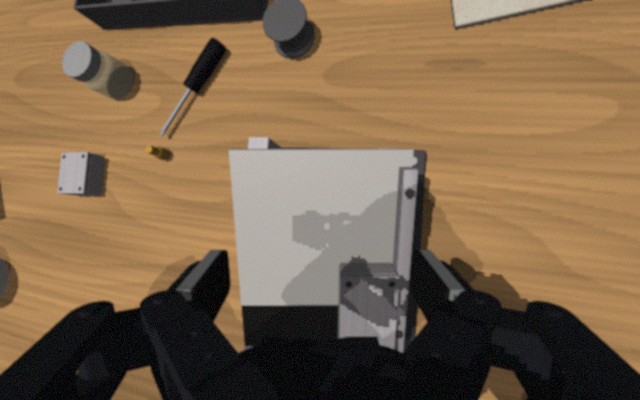

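The box slid down the plate to the side fence: lid at columns 340–405, upper end at x≈98 mm, y≈25.9, angle 0.1°. I shut the fingers and go in behind its upper end.

Call:
jog_arm(plan="0 0 0 -1.2 1.4 0 255; 0 0 0 -1.2 1.45 0 255; 0 0 0 -1.2 1.45 0 255; 0 0 0 0 0 2 255; 0 0 0 0 0 3 255; 0 0 0 0 0 3 255; 0 0 0 0 0 2 255; 0 0 0 0 0 0.8 255; 0 0 0 0 0 0 255; 0 0 0 0 0 0 255")

```text
time_s: 12.38
position: [0.5487, -0.1632, 0.0854]
tool_rot: [[0.939, 0.117, 0.322], [0.028, -0.963, 0.268], [0.342, -0.242, -0.908]]
ft_force: [-0.1, -0.6, 0.8]
grip_width: -0.0001
gripper_force: 0.0
```

```bash
python3 - <<'E'
from h import *
np.set_printoptions(precision=2,suppress=True)
s=env.observe(); print(plc(s["position"]),s["ft_force"]@Rp,s["grip_width"]); go(pl(112,26,-16),F)
im=imaging.get_image("wrist"); save(im,"wrist5.png"); print(Rp.T@(im["world_from_camera"][:3,3]-O)*1000)
np.save("w5",cloud(im)); print(boxloc(im)[:3])
E
```

```text
[125.29  25.69  -5.53] [ 0.15 -0.32  0.95] -0.00012162971132326361
 turn [-0.    0.   -0.06] then shift(cm) [-1.33 -0.03  1.05] rows>= 0.00856416891566394 0.405903461570037
[192.33  26.59 160.86]
(((90.51449584960938, 27.019929885864258), (12.650084495544434, 5.632496356964111), 3.4901816844940186), np.float32(29.985859), 196)
```

View pics/wrist5.png

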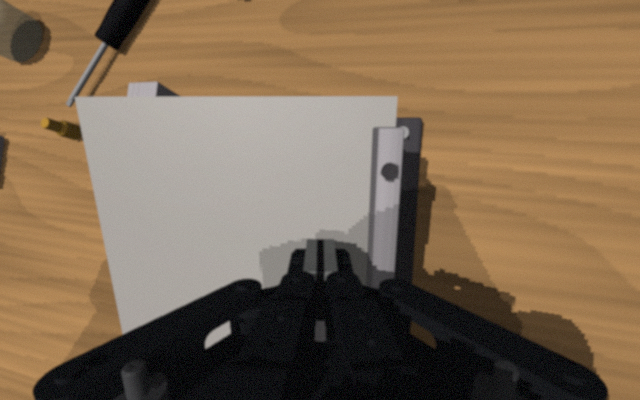

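The shut fingers stand at (320,260) above the plate, up-slope of the box and clear of the fence. I lower them and approach the end face.

Call:
jog_arm(plan="0 0 0 0 0 0.5 255; 0 0 0 0 0 0.4 255; 0 0 0 0 0 0 255; 0 0 0 -0.4 0 0 255; 0 0 0 -0.4 0 0 255; 0 0 0 -0.3 0 0 255; 0 0 0 0 0 0 255; 0 0 0 0 0 0 255")

```text
time_s: 13.1
position: [0.5409, -0.1613, 0.0735]
tool_rot: [[0.939, 0.116, 0.323], [0.027, -0.963, 0.267], [0.342, -0.242, -0.908]]
ft_force: [1.1, -0.6, 0.1]
grip_width: -0.0001
gripper_force: 0.0
```

```bash
cat > st.py <<'E'
from h import *
np.set_printoptions(precision=2,suppress=True)
s=env.observe(); print(s["time_s"],plc(s["position"]),s["ft_force"]@Rp,s["grip_width"])
E
python3 st.py
```

```text
13.1 [113.98  25.55 -14.39] [ 1.05 -0.64 -0.08] -9.972831627907204e-05
```

Call:
jog_arm(plan="0 0 0 -0.08 0 0 255; 0 0 0 -0.08 0 0 255; 0 0 0 -0.08 0 0 255; 0 0 0 -0.08 0 0 255; 0 0 0 0 0 0 255")

```text
time_s: 13.52
position: [0.538, -0.1612, 0.0722]
tool_rot: [[0.939, 0.117, 0.323], [0.028, -0.963, 0.267], [0.342, -0.242, -0.908]]
ft_force: [-0.0, 0.1, -0.6]
grip_width: -0.0001
gripper_force: 0.0
```

Call:
jog_arm(plan="0 0 0 -0.05 0 0 255; 0 0 0 -0.05 0 0 255; 0 0 0 -0.05 0 0 255; 0 0 0 0 0 0 255")

```text
time_s: 13.85
position: [0.5366, -0.1613, 0.0717]
tool_rot: [[0.939, 0.117, 0.323], [0.028, -0.963, 0.267], [0.342, -0.242, -0.908]]
ft_force: [-0.1, -0.4, 0.1]
grip_width: -0.0001
gripper_force: 0.0
```

```bash
python3 st.py
```

```text
13.85 [109.35  25.65 -14.57] [-0.04 -0.36  0.18] -0.00014432634834200768
```

Call:
jog_arm(plan="0 0 0 -0.05 0 0 255; 0 0 0 -0.05 0 0 255; 0 0 0 0 0 0 255")

```text
time_s: 14.1
position: [0.5357, -0.1613, 0.0714]
tool_rot: [[0.939, 0.117, 0.323], [0.028, -0.963, 0.267], [0.342, -0.242, -0.908]]
ft_force: [-0.2, -1.1, 0.5]
grip_width: -0.0001
gripper_force: 0.0
```

Call:
jog_arm(plan="0 0 0 -0.05 0 0 255; 0 0 0 -0.05 0 0 255; 0 0 0 0 0 0 255")

```text
time_s: 14.35
position: [0.535, -0.1614, 0.0712]
tool_rot: [[0.939, 0.117, 0.323], [0.028, -0.963, 0.267], [0.342, -0.242, -0.908]]
ft_force: [2.1, 0.4, -0.1]
grip_width: -0.0002
gripper_force: 0.8
```

Call:
jog_arm(plan="0 0 0 -0.05 0 0 255; 0 0 0 -0.05 0 0 255; 0 0 0 0 0 0 255")

```text
time_s: 14.6
position: [0.5349, -0.1614, 0.0714]
tool_rot: [[0.938, 0.117, 0.325], [0.027, -0.963, 0.267], [0.344, -0.242, -0.907]]
ft_force: [6.1, 1.6, 1.2]
grip_width: -0.0003
gripper_force: 3.3
```

```bash
python3 st.py
```

```text
14.6 [107.63  25.61 -14.28] [ 6.22  1.07 -1.34] -0.00032215894552899073
```

Call:
jog_arm(plan="0 0 0 -0.04 0 0 255; 0 0 0 0 0 0 255; 0 0 0 0 0 0 255")

```text
time_s: 14.85
position: [0.5349, -0.1615, 0.0715]
tool_rot: [[0.938, 0.117, 0.326], [0.027, -0.963, 0.267], [0.345, -0.241, -0.907]]
ft_force: [7.0, 2.7, 2.4]
grip_width: 0.0001
gripper_force: 4.1
```

Call:
jog_arm(plan="0 0 0 -0.03 0 0 255; 0 0 0 0 0 0 255; 0 0 0 0 0 0 255")

```text
time_s: 15.1
position: [0.5349, -0.1616, 0.0716]
tool_rot: [[0.938, 0.117, 0.326], [0.027, -0.963, 0.266], [0.346, -0.241, -0.907]]
ft_force: [9.0, 3.4, 3.3]
grip_width: 0.0
gripper_force: 4.8
```

```bash
python3 - <<'E'
exec(open("st.py").read())
im=imaging.get_image("top"); save(im,"top6.png"); print("top",boxloc(im)[:3])
im2=imaging.get_image("scene"); save(im2,"scene6.png"); r=boxloc(im2); print("scene",r[:3])
for n,i in (("top",im),("scene",im2)):
    L=boxloc(i)[3]; ok=i["depth"]>0
    for y in (75,95,115,135):
        l=L[ok&(np.abs(L[...,1]-y)<8)&(np.abs(L[...,2]-18)<2.5)&(np.abs(L[...,0])<40)]
        print(n,y,len(l),np.percentile(l[:,0],[2,10,90,98]) if len(l)>4 else None)
a=im["pixels"][150:280,320:420]; b=im2["pixels"][160:250,190:300]
cv2.imwrite("pics/c6.png",np.vstack([cv2.resize(a,(460,300)),cv2.resize(b,(460,300))])[:,:,::-1])
E
```

```text
15.1 [107.66  25.53 -14.09] [ 9.71  2.98 -0.85] 4.549476147476873e-05
top (((40.520713806152344, 42.505027770996094), (40.87893295288086, 73.67308807373047), 58.90755844116211), np.float32(29.469643), 170)
scene (((77.52375793457031, 5.922824859619141), (104.70856475830078, 27.845258712768555), 23.27433204650879), np.float32(29.910118), 86)
top 75 17 [-9.57 -8.03  1.13  1.51]
top 95 14 [-10.21  -9.39  -0.07   0.26]
top 115 13 [-9.73 -9.27  1.2   1.38]
top 135 14 [-10.64  -9.6    0.27   0.68]
scene 75 5 [-2.03 -0.91  4.66  5.52]
scene 95 14 [-9.67 -9.23  2.36  5.  ]
scene 115 12 [-5.99 -2.21  3.61  5.2 ]
scene 135 10 [-7.72 -7.15  1.7   4.19]
```

View pics/c6.png

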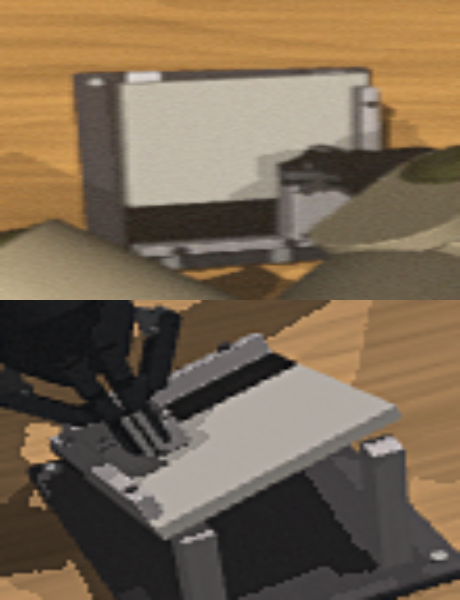

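The crops show the box in the low corner with its lower end at the bottom-fence bar, the arm hiding part of it. The bar's inner face at x≈1 mm matches the contact, and about 10 N moves the box no further. Next I press lightly from the side to make sure it is flush, then do the final push.

Call:
jog_arm(plan="0 0 0 0.3 0 0 255; 0 0 0 0.9 0 0 255; 0 0 0 0 -2 0 255; 0 0 0 0 -2 0 255; 0 0 0 0 -1.7 0 255; 0 0 0 -2.4 0 0 255; 0 0 0 -2.4 0 0 255; 0 0 0 -2 0 0 255; 0 0 0 0 0 0 255; 0 0 0 0 0 0 255")

```text
time_s: 16.03
position: [0.474, -0.1083, 0.0652]
tool_rot: [[0.94, 0.115, 0.322], [0.027, -0.963, 0.267], [0.341, -0.242, -0.908]]
ft_force: [0.4, -0.1, 0.2]
grip_width: 0.0002
gripper_force: 0.0
```

```bash
python3 st.py; python3 - <<'E'
from h import *
go(pl(50,70,-16),F)
E
```

```text
16.0333 [ 49.88  82.46 -14.46] [ 0.42 -0.12  0.09] 0.0002457381809168026
 turn [ 0.03 -0.   -0.15] then shift(cm) [0.012 1.246 0.154] rows>= 0.020973837568684893 0.30119400170334465
```

Call:
jog_arm(plan="0 0 0 0 0.4 0 255; 0 0 0 0 0.3 0 255; 0 0 0 0 0.2 0 255; 0 0 0 0 0.1 0 255; 0 0 0 0 0.1 0 255; 0 0 0 0 0 0 255")

```text
time_s: 16.53
position: [0.4754, -0.1188, 0.0624]
tool_rot: [[0.939, 0.117, 0.323], [0.028, -0.963, 0.267], [0.342, -0.242, -0.908]]
ft_force: [0.1, 0.1, 0.1]
grip_width: 0.0001
gripper_force: 0.0
```

Call:
jog_arm(plan="0 0 0 0 0.08 0 255; 0 0 0 0 0.08 0 255; 0 0 0 0 0.08 0 255; 0 0 0 0 0 0 255")

```text
time_s: 16.87
position: [0.4756, -0.1211, 0.0619]
tool_rot: [[0.939, 0.117, 0.323], [0.028, -0.963, 0.267], [0.342, -0.242, -0.908]]
ft_force: [-0.2, -0.3, -0.2]
grip_width: 0.0
gripper_force: 0.0
```

Call:
jog_arm(plan="0 0 0 0 0.08 0 255; 0 0 0 0 0.08 0 255; 0 0 0 0 0 0 255")

```text
time_s: 17.12
position: [0.4758, -0.1226, 0.0615]
tool_rot: [[0.939, 0.117, 0.323], [0.028, -0.963, 0.267], [0.342, -0.242, -0.908]]
ft_force: [0.0, 0.1, -0.6]
grip_width: -0.0001
gripper_force: 0.0
```

```bash
python3 st.py
```

```text
17.1167 [ 49.81  67.56 -14.57] [-0.16 -0.05 -0.57] -5.6525786229435084e-05
```

Call:
jog_arm(plan="0 0 0 0 0.06 0 255; 0 0 0 0 0.06 0 255; 0 0 0 0 0 0 255")

```text
time_s: 17.37
position: [0.4759, -0.1238, 0.0612]
tool_rot: [[0.939, 0.117, 0.323], [0.028, -0.963, 0.267], [0.342, -0.242, -0.908]]
ft_force: [-0.1, -0.1, 0.8]
grip_width: -0.0002
gripper_force: 0.0
```

Call:
jog_arm(plan="0 0 0 0 0.06 0 255; 0 0 0 0 0.06 0 255; 0 0 0 0 0 0 255")

```text
time_s: 17.62
position: [0.4761, -0.1249, 0.0609]
tool_rot: [[0.939, 0.117, 0.323], [0.028, -0.963, 0.267], [0.342, -0.242, -0.908]]
ft_force: [0.4, 0.5, -0.6]
grip_width: 0.0
gripper_force: 0.0
```

Call:
jog_arm(plan="0 0 0 0 0.06 0 255; 0 0 0 0 0.06 0 255; 0 0 0 0 0 0 255")

```text
time_s: 17.87
position: [0.4761, -0.1256, 0.0607]
tool_rot: [[0.939, 0.117, 0.322], [0.028, -0.963, 0.268], [0.342, -0.243, -0.908]]
ft_force: [-0.0, 2.3, 2.2]
grip_width: -0.0
gripper_force: 1.6
```

```bash
python3 st.py
```

```text
17.8667 [ 49.76  64.53 -14.59] [0.76 2.7  1.37] -2.471021787072315e-05
```

Call:
jog_arm(plan="0 0 0 0 0.04 0 255; 0 0 0 0 0.03 0 255; 0 0 0 0 0 0 255")

```text
time_s: 18.12
position: [0.4761, -0.1256, 0.0607]
tool_rot: [[0.939, 0.117, 0.322], [0.028, -0.963, 0.269], [0.342, -0.244, -0.908]]
ft_force: [0.6, 6.1, 5.2]
grip_width: 0.0001
gripper_force: 3.7
```

```bash
python3 st.py
```

```text
18.1167 [ 49.73  64.49 -14.6 ] [2.5  7.03 2.89] 8.301015815490557e-05
```

7 N sideways gives no movement, so the box is flush with the side fence. Back to the end face for the final push.

Call:
jog_arm(plan="0 0 0 0 -0.4 0 255; 0 0 0 0 -1.5 0 255; 0 0 0 2.4 0 0 255; 0 0 0 2.4 0 0 255; 0 0 0 2 0 0 255; 0 0 0 0 2 0 255; 0 0 0 0 2 0 255; 0 0 0 0 1.65 0 255; 0 0 0 0 0 0 255; 0 0 0 0 0 0 255")

```text
time_s: 18.95
position: [0.5442, -0.1609, 0.0744]
tool_rot: [[0.94, 0.115, 0.322], [0.026, -0.963, 0.267], [0.341, -0.243, -0.908]]
ft_force: [0.8, 0.1, -0.3]
grip_width: 0.0004
gripper_force: 0.0
```

```bash
python3 st.py; python3 - <<'E'
from h import *
go(pl(109,26,-15),F)
E
```

```text
18.95 [117.35  25.79 -14.71] [ 0.64 -0.03 -0.56] 0.0003809122713673519
 turn [ 0.01  0.   -0.17] then shift(cm) [-0.835 -0.021  0.029] rows>= 0.0235009482855509 0.20036474143280356
```

Call:
jog_arm(plan="0 0 0 -0.4 0 0 255; 0 0 0 -0.25 0 0 255; 0 0 0 -0.15 0 0 255; 0 0 0 -0.05 0 0 255; 0 0 0 -0.05 0 0 255; 0 0 0 -0.05 0 0 255; 0 0 0 0 0 0 255; 0 0 0 0 0 0 255")

```text
time_s: 19.62
position: [0.5356, -0.1611, 0.0714]
tool_rot: [[0.939, 0.117, 0.323], [0.028, -0.963, 0.267], [0.342, -0.242, -0.908]]
ft_force: [-0.1, -0.2, 0.6]
grip_width: 0.0003
gripper_force: 0.0
```

Call:
jog_arm(plan="0 0 0 -0.05 0 0 255; 0 0 0 -0.05 0 0 255; 0 0 0 0 0 0 255; 0 0 0 0 0 0 255")

```text
time_s: 19.95
position: [0.535, -0.1612, 0.0712]
tool_rot: [[0.939, 0.117, 0.323], [0.028, -0.963, 0.267], [0.343, -0.242, -0.908]]
ft_force: [4.2, 1.7, 0.4]
grip_width: -0.0003
gripper_force: 1.7
```

```bash
python3 st.py
```

```text
19.95 [107.61  25.79 -14.5 ] [ 4.14  1.23 -1.43] -0.0002600548478867153
```

Call:
jog_arm(plan="0 0 0 -0.05 0 0 255; 0 0 0 -0.05 0 0 255; 0 0 0 0 0 0 255; 0 0 0 0 0 0 255")

```text
time_s: 20.28
position: [0.5349, -0.1613, 0.0715]
tool_rot: [[0.938, 0.117, 0.325], [0.027, -0.963, 0.267], [0.345, -0.241, -0.907]]
ft_force: [7.4, 3.4, 1.1]
grip_width: -0.0001
gripper_force: 4.0
```

```bash
python3 st.py
```

```text
20.2833 [107.65  25.76 -14.2 ] [ 7.45  2.64 -2.31] -8.229920920371176e-05
```

Call:
jog_arm(plan="0 0 0 -0.05 0 0 255; 0 0 0 0 0 0 255; 0 0 0 0 0 0 255")

```text
time_s: 20.53
position: [0.5349, -0.1614, 0.0716]
tool_rot: [[0.938, 0.117, 0.326], [0.027, -0.963, 0.266], [0.346, -0.241, -0.907]]
ft_force: [9.6, 3.5, 1.5]
grip_width: 0.0004
gripper_force: 5.1
```

```bash
python3 st.py
```

```text
20.5333 [107.63  25.75 -14.08] [ 9.68  2.64 -2.69] 0.000410694925702766
```

9.7 N, steady. I hold it for about 1.25 s.

Call:
jog_arm(plan="0 0 0 0 0 0 255; 0 0 0 0 0 0 255; 0 0 0 0 0 0 255; 0 0 0 0 0 0 255; 0 0 0 0 0 0 255; 0 0 0 0 0 0 255; 0 0 0 0 0 0 255; 0 0 0 0 0 0 255; 0 0 0 0 0 0 255; 0 0 0 0 0 0 255")

```text
time_s: 21.37
position: [0.5349, -0.1614, 0.0716]
tool_rot: [[0.938, 0.117, 0.326], [0.027, -0.963, 0.266], [0.346, -0.241, -0.907]]
ft_force: [9.2, 3.5, 3.3]
grip_width: -0.0004
gripper_force: 5.1
```

Call:
jog_arm(plan="0 0 0 0 0 0 255; 0 0 0 0 0 0 255; 0 0 0 0 0 0 255; 0 0 0 0 0 0 255; 0 0 0 0 0 0 255")

```text
time_s: 21.78
position: [0.5349, -0.1614, 0.0716]
tool_rot: [[0.938, 0.117, 0.326], [0.027, -0.963, 0.266], [0.346, -0.241, -0.907]]
ft_force: [9.5, 3.3, 2.4]
grip_width: -0.0005
gripper_force: 5.1
```

Call:
jog_arm(plan="0 0 0 0.1 0 0 255; 0 0 0 0.3 0 0 255; 0 0 0 1 0 0 255; 0 0 0 2 0 0 255; 0 0 0 0 0 -3.5 255; 0 0 0 0 0 -4 255; 0 0 0 0 0 -4 255; 0 0 0 3 0 0 255; 0 0 0 0 0 0 255; 0 0 0 0 0 0 255")

```text
time_s: 22.62
position: [0.5563, -0.1901, 0.1967]
tool_rot: [[0.939, 0.117, 0.322], [0.029, -0.963, 0.267], [0.342, -0.241, -0.908]]
ft_force: [-0.5, -0.9, -1.7]
grip_width: 0.0001
gripper_force: 0.0
```

```bash
python3 - <<'E'
exec(open("st.py").read())
im=imaging.get_image("wrist"); save(im,"wrist7.png"); r=boxloc(im); print("wrist",r[:3]); b=cv2.boxPoints(r[0]); print(b)
im2=imaging.get_image("top"); r=boxloc(im2); print("top",r[:3]); 
cv2.imwrite("pics/c7.png",np.vstack([cv2.resize(im["pixels"],(480,300)),cv2.resize(im2["pixels"][150:280,310:430],(480,300))])[:,:,::-1])
E
```

```text
22.6167 [169.69  25.8  100.33] [-1.07 -1.26 -1.17] 0.00011496551417671093
wrist (((51.956459045410156, 27.164615631103516), (21.19043731689453, 10.161388397216797), 2.4581620693206787), np.float32(29.98403), 195)
[[41.15 31.79]
 [41.59 21.63]
 [62.76 22.54]
 [62.32 32.7 ]]
top (((48.721378326416016, 24.304548263549805), (54.581756591796875, 96.63243865966797), 89.4326171875), np.float32(29.575607), 447)
```

View pics/c7.png

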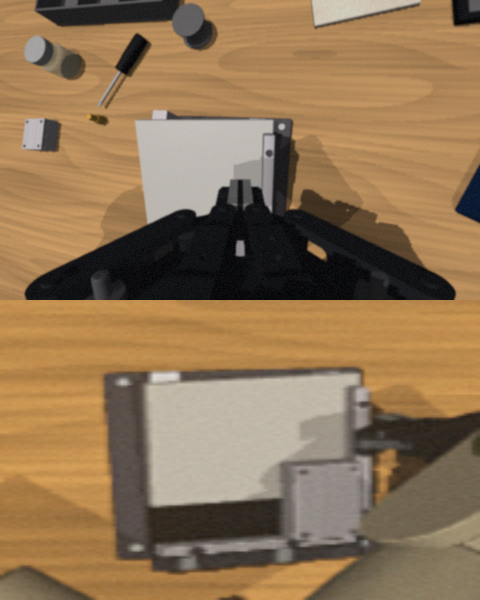

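The top crop shows the box square in the low corner against both fences: lid at (325,500), centre x≈48.7 mm, angle 0.6° at coarse resolution. The gripper is clear and the bystanders in view are undisturbed, so I hand in.

```bash
python3 -c "
from rig import job
print(job.close_job())"
```

```text
the job is handed in; nothing more can be done
None
```

The box is home against both fences after a steady push of about 9.7 N held for 1.25 s, and the job is handed in at about 23 s; I could not see the pin, and my first grasp pressed about 22 N on the lid on the bench before I corrected it.

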